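Close the rock-sample chamber with its stud-mounted cover

ROBOT

A 6-joint arm with a two-finger parallel gripper is mounted at the origin on a cart in front of the work surface, level with it; the furniture and walls round the work are solid. World frame = base frame: x ahead of the robot, y to its left, z up, the work surface at z = 0. Lengths are in m, angles in degrees, forces in N, time in s.
With the tool pointing down it reaches from about 0.25 to 0.725 m from the base axis. Payload 9.7 kg.
Tool frame: the origin (TCP) lies at the very end of the fingers, on their centre line; the grasp point (between the pads) lies 19 mm behind it; z points along the fingers, y is the line along which they close (so a half turn about z gives the same grasp; the last joint's range is limited). The gripper opens to 85 mm and grips with 20 to 120 N. Pads are 22 mm wide; open, the fingers measure 114 mm over their backs; the gripper's body (76 mm by 85 mm) begins 54 mm behind the grasp point. The pads swing forward as they close: fully open they stand 13 mm farther back than shut.
Start: joints at [68.411, 4.979, 10.078, 95.1, 0, 90], TCP at [0.202, 0.511, 0.195] pointing down, gripper open.
Joint ranges: [-179.16, 179.16], [-48.56, 103.87], [-65.8, 70.77], [-126.05, 130.52], [-82.76, 87.17], [-180, 180]. Speed limits (degrees/s): [127.2, 127.2, 147.25, 180, 180, 180].

INTERFACE

Orientations are given as [roll, pitch, yaw] about the fixed x, y, z axes, in that order (R = Rz(yaw) Ry(pitch) Rx(roll)).
In Python, from workcell import bot gives the robot as it stands.
- The arm moves only by the tool arm_command, never from a script. Its argument "series" is a list of rows, each a list of 4 numbers: the shift along the tool's x, y, z in m, then the turn about the tool's z in rad. A call has exactly 5 rows; each row is the pose to reach, as a shift and turn from the pose commanded when the call began, along the tool's axes at that moment; what a row does not reach only later rows make up. A row lasts 1/10 s, in which the tool goes at most 50 mm and 8.59 degrees, less where a joint would pass 70% of its speed; a pose out of reach is approached as far as the arm can. A call with a gripper value outside its range is refused whole. "hand" is the finger opening in m, from 0 to 0.0854, set as the call begins (left out, the last holds). The fingers move at their own pace and stop on an object; "grip_force" is the grip in N (left out, the last holds). Time passes only in rows, so rows that repeat a pose let the fingers close, or fill a call up. It gives the time, the measured TCP pose, the force, the opening and the grip force at its end, in the units of the state.
- bot.get_obs(): the state, without advancing time (a new reading comes with each control period).
- bot.camera(name): name is "side" or "top"; returns a dict with "color" (400x640x3 uint8, blue, green, red), "camera_matrix" (3x3 intrinsics, pixels), "xyz" and "orientation" of the camera in the world. Camera axes: x right, y up, looking along -z (the intrinsics and any distortion apply to the point x, -y, -z); pixel columns grow to the right and rows downward; lengths in m; the calibration is good to about 2 mm. A picture is of the moment at which its call begins. There is no depth.
- bot.job_done(): hands the job in; it is judged then, once.
Trained networks look in the newest picture that a camera, given by its name, has taken for a name from the list of things; names that differ only in an ending like _2 or _b are one class to them, and where a whole thing is asked for, a point or a joint stands for the part that bears it (a point fixed in the world has none). Each returns a list of dicts, best first, with "confidence" (0 to 1); they miss things now and then, are a little off and sometimes report something else, mostly with a low value. They report only what shows in the picture. A call takes as long as a camera call. They do not tell look-alikes from the thing itself.
- bot.find_in(camera, target): "location" ([column, row] in pixels, amid what is visible of it).
- bot.mark_of(camera, target): "location" ([column, row] in pixels: a listed point, or the origin of a listed thing).
The state is a dict: "time": time; "q": joint angles; "qd": joint speeds; "joint_efforts": joint torques, N m; "ee_pos": TCP position; "tcp_rot": TCP orientation; "wrist_force": force on the tool from outside, world axes, zero at the start; "torque": the same for the moment, N m; "opening": finger opening in m; "grasp_force": force on a finger pad.
Only numpy, scipy, OpenCV 4.12 (cv2) and the standard library are available. Lean on these libraries where they do the work, as an engineer would, in place of code of your own. Each camera call takes 0.05 s, during which the arm holds its last target. There are 200 camera calls.

TASK

Close the round sample chamber on the desk with its cover: pick the cover up by its bar handle, set it over the three studs, turn it gently until all three holes find their studs, and let it slide down until it lies fully home and flat on the rim, then let go. Use a light hand, never force it, and leave the other things on the desk where they are.

Things in the scene. Friction and masses are not known exactly. Their poses are not given: they have to be found in the camera images.
- cover: Loose plain metal disc, 116 mm across, 10 mm thick, about 0.35 kg, flat on the desk, handle up. Three through holes, 10.5 mm diameter, 120 degrees apart on a circle of 46 mm radius. Origin: centre of its underside; z up; its x axis runs along the bar handle and points through the middle of one hole.
- cover_handle (a point): Middle of the cover's dark bar handle, 41 mm above the cover's origin, same axes. The bar is 60 mm long (x), 14 mm wide (y), 14 mm high, with 24 mm of free space under it, on two 10 mm posts at x = +-23 mm; pinch it across its width, between the posts.
- chamber: Fixed round grey sample chamber, 116 mm across, open on top, a rock chip inside. Origin: centre of its foot on the desk; z up. Its ring of studs is clamped at an unknown angle: this yaw does NOT tell where the studs are. They can be seen from above, or found by resting the centred cover lightly on the stud tips and turning it (120 degrees at most in all) until it drops.
- chamber_rim (a point): Centre of the chamber's flat rim, 60 mm above its origin; the seated cover's origin lies here. Three fixed steel studs, 8 mm diameter, stand on the rim 120 degrees apart on a circle of 46 mm radius and rise 16 mm above it, their top 4 mm tapering to a flat tip of 4 mm diameter, so a cover not yet matched rests 16 mm above the rim.
- jar: Bystander, loose: small glass jar with a black screw lid, 42 mm across, 62 mm high; origin under its centre.
- tin: Bystander, loose: round grey sample tin, 58 mm across, 38 mm high; origin under its centre.
- rock: Bystander, loose: dark hand specimen, 32x57x20 mm; origin under its centre.
- loupe: Bystander, loose: black folding hand lens, 32x56x13 mm; origin under its centre.
Not all that is in view belongs to the job. There is more than one size of the cover; the job needs the larger.

How it is judged:
By the outcome, as a careful person would: the job done as asked, in the order asked, and still so for the second after the job is handed in, with the robot touching nothing.
It also fails if it takes over 72 s, if anything falls off the work surface, if the arm or the gripper's body presses on something with over 40 N, if the wrist force passes 120 N, or if a joint passes its speed limit or range.

## Working session

There is one attempt and no reset: what is moved stays moved. The work goes in short steps, Python scripts to look and compute and a tool call to move; the robot and the scene stay as the last step left them, time stands still between calls to the robot, and variables do not carry over. Pictures are saved under pics/ and viewed, at most 10 in all, crops included, and the job is handed in when it is done.

Besides the shell and the picture viewer there is one more tool, called after ">>>" by a JSON object that holds its "name" and its "arguments", one argument or row to a line. arm_command: Moves the arm, as the interface text tells. Its arguments: {"type":"object","properties":{"series":{"type":"array"},"hand":{"type":"number"},"grip_force":{"type":"number"}},"required":["series"]}

```bash
mkdir -p pics
cat > h.py <<'E'
import numpy as np, cv2
from scipy.spatial.transform import Rotation as R
from workcell import bot
def cam(n):
    c=bot.camera(n); return c
def ray(c,px):
    K=np.array(c["camera_matrix"]); d=np.linalg.inv(K)@[px[0],px[1],1]
    o=np.array(c["orientation"],float)
    M=R.from_euler('xyz',o,degrees=True).as_matrix() if o.size==3 else o.reshape(3,3)
    d=M@np.array([d[0],-d[1],-d[2]]); return np.array(c["xyz"],float),d/np.linalg.norm(d)
def atz(c,px,z):
    p,d=ray(c,px); return p+d*(z-p[2])/d[2]
def tri(a,b):
    A=np.zeros((3,3));v=np.zeros(3)
    for p,d in(a,b):
        P=np.eye(3)-np.outer(d,d);A+=P;v+=P@p
    x=np.linalg.solve(A,v); return x,[np.linalg.norm((np.eye(3)-np.outer(d,d))@(x-p)) for p,d in(a,b)]
def proj(c,X):
    o=np.array(c["orientation"],float)
    M=R.from_euler('xyz',o,degrees=True).as_matrix() if o.size==3 else o.reshape(3,3)
    v=M.T@(np.array(X)-c["xyz"]); v=np.array([v[0],-v[1],-v[2]]); u=np.array(c["camera_matrix"])@v; return u[:2]/u[2]
E
python3 - <<'E'
from h import *
o=bot.get_obs();print(o)
C={n:cam(n) for n in("top","side")}
for n,c in C.items():
    cv2.imwrite(f"pics/{n}0.png",c["color"]);print(n,{k:v for k,v in c.items() if k!="color"})
    for t in("cover","cover_handle","chamber","chamber_rim"):
        print(n,t,[(np.round(d["location"],1).tolist(),round(d["confidence"],2)) for d in bot.mark_of(n,t)])
E
```

```text
{'time': 0.0, 'q': array([6.84126300e+01, 5.01066119e+00, 1.00341515e+01, 9.50998905e+01,
       6.38892456e-04, 8.99981857e+01]), 'qd': array([-0.00695166,  0.05349048, -0.0031974 ,  0.06420872,  0.04246982,
        0.01716928]), 'joint_efforts': array([ 1.05775111e-03, -5.20385993e+01,  4.64806366e+01,  1.60574808e-02,
        1.02458800e-04, -7.51021986e-06]), 'ee_pos': array([0.20224844, 0.51116015, 0.19428461]), 'tcp_rot': array([-1.79923600e+02, -6.41311106e-04,  1.58414443e+02]), 'wrist_force': array([-0.81098394,  0.08774959, -0.24022936]), 'torque': array([-0.01924074,  0.02930775,  0.00140205]), 'grasp_force': 0.0, 'opening': 0.08524756334009675}
top {'camera_matrix': array([[462.76001179,   0.        , 318.49456305],
       [  0.        , 462.76001179, 202.97833325],
       [  0.        ,   0.        ,   1.        ]]), 'xyz': array([0.45743973, 0.22007911, 0.95778876]), 'orientation': array([ 4.55516193e+00,  1.35371807e-02, -9.03875629e+01])}
top cover [([273.5, 242.0], 0.73), ([193.7, 221.4], 0.66)]
top cover_handle [([273.1, 243.9], 0.9), ([190.4, 226.2], 0.82), ([335.3, 179.8], 0.22)]
top chamber [([440.8, 230.0], 0.8)]
top chamber_rim [([445.3, 225.9], 0.83)]
side {'camera_matrix': array([[473.96118089,   0.        , 323.52307195],
       [  0.        , 473.96118089, 198.94900092],
       [  0.        ,   0.        ,   1.        ]]), 'xyz': array([1.00906972, 0.60190737, 0.84775085]), 'orientation': array([ 38.59765971,   0.82671266, 124.21812913])}
side cover [([419.1, 267.1], 0.9), ([363.2, 218.5], 0.7), ([306.6, 202.7], 0.46)]
side cover_handle [([361.0, 204.3], 0.77), ([420.0, 259.9], 0.55), ([308.0, 202.0], 0.52)]
side chamber []
side chamber_rim []
```

View pics/top0.png

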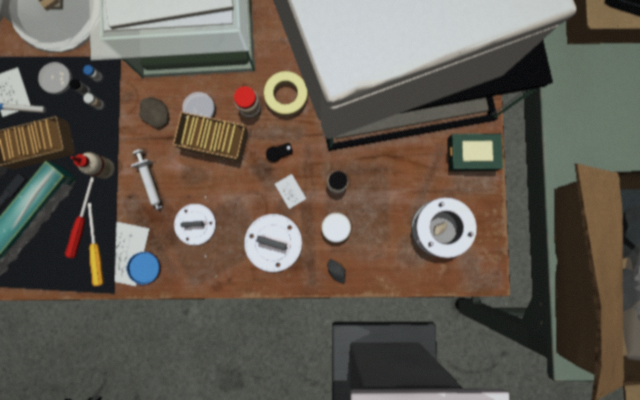

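View pics/side0.png

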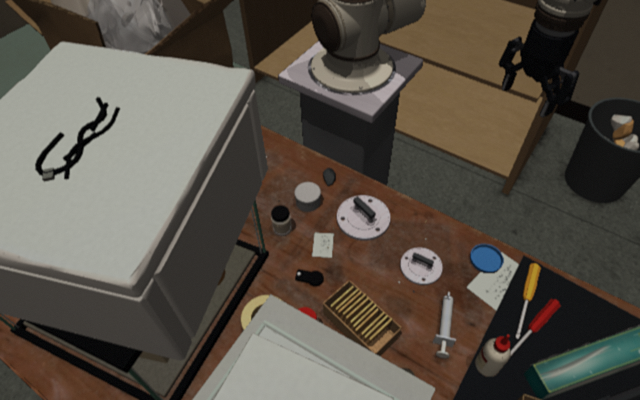

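The top view shows the large cover at about (273,242) and the small look-alike at (194,224). The open chamber, with three dark stud dots, is at (445,228). In the side view the large cover is at (363,215), and the big box hides the chamber. Next I'll measure more precisely.

Run:
```python
from h import *
C={n:cam(n) for n in("top","side")}
t=C["top"]["color"];s=C["side"]["color"]
up=lambda i,x,y,w,f:cv2.resize(i[y:y+w,x:x+w],None,fx=f,fy=f,interpolation=cv2.INTER_CUBIC)
cv2.imwrite("pics/crops.png",np.hstack([up(t,235,205,80,5),up(t,405,190,80,5)]))
print("cover handle tri",tri(ray(C["top"],(272,243)),ray(C["side"],(364,209))))
print(atz(C["top"],(273.5,242),.01),atz(C["top"],(273.1,243.9),.041),atz(C["top"],(445.3,226),.06))
# bright disc ellipses
for nm,(x,y,w),z in(("cover",(235,205,80),.01),("chamber",(405,190,80),.06)):
    g=t[y:y+w,x:x+w].min(2); m=(g>120).astype(np.uint8)
    k,_=cv2.findContours(m,cv2.RETR_EXTERNAL,cv2.CHAIN_APPROX_NONE); k=max(k,key=cv2.contourArea)
    e=cv2.fitEllipse(cv2.convexHull(k)); c=np.array(e[0])+[x,y]; print(nm,c,e[1],"pos",atz(C["top"],c,z))
    print(" diam m:",np.array(e[1])/462.76*(.9578-z))
g=s[180:250,325:400].min(2);m=(g>120).astype(np.uint8);k,_=cv2.findContours(m,cv2.RETR_EXTERNAL,cv2.CHAIN_APPROX_NONE);k=max(k,key=cv2.contourArea);e=cv2.fitEllipse(cv2.convexHull(k));c=np.array(e[0])+[325,180];print("side",c,e[1],atz(C["side"],c,.01))
```

```text
cover handle tri (array([0.45144132, 0.31365831, 0.03090376]), [np.float64(0.0006400327208152163), np.float64(0.000640032720815169)])
[0.45368153 0.3121621  0.01      ] [0.45007315 0.30993611 0.041     ] [ 0.48253366 -0.02568544  0.06      ]
cover [272.62319946 242.42239761] (57.99135971069336, 58.403587341308594) pos [0.45283461 0.31395065 0.01      ]
 diam m: [0.11877477 0.11961907]
chamber [445.48947525 226.84329605] (59.001068115234375, 63.37929916381836) pos [ 0.48089832 -0.02600605  0.06      ]
 diam m: [0.11446789 0.12296209]
side [363.10868454 216.43251038] (42.727962493896484, 52.805301666259766) [0.45541805 0.31580668 0.01      ]
```

View pics/crops.png

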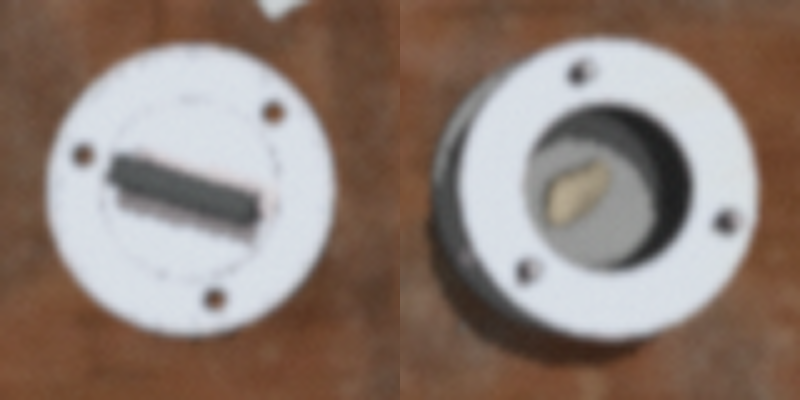

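The left crop shows cover holes at (83,154), (273,111) and (215,298), with the handle pointing at the first. The right crop shows studs near (580,72), (727,221) and (528,270). I'll refine these with blobs.

Run:
```python
from h import *
T=[cam("top") for _ in range(3)]; c=T[0]
g=np.mean([x["color"].min(2).astype(float) for x in T],0)
def blob(p,r=4):
    x0,y0=int(round(p[0])),int(round(p[1])); w=g[y0-r:y0+r+1,x0-r:x0+r+1]; d=np.clip(np.median(w)*.9-w,0,None)
    yy,xx=np.mgrid[y0-r:y0+r+1,x0-r:x0+r+1]; return np.array([(d*xx).sum(),(d*yy).sum()])/d.sum()
def rep(nm,P,o,z,zr):
    B=[blob(np.array(p)/5+o) for p in P]; W=np.array([atz(c,b,z) for b in B]); m=W.mean(0)
    a=np.degrees(np.arctan2(*(W-m)[:,[1,0]].T)); print(nm,np.round(B,2).tolist(),"c",m.round(4),"ang",a.round(2),"mod120",(a%120).round(2),"r",np.linalg.norm(W-m,axis=1).round(4))
rep("cover",[(83,154),(273,111),(215,298)],[235,205],.01,0)
rep("chamber",[(180,72),(327,221),(128,270)],[405,190],.065,0)
for nm,(x,y,w),z in(("cover",(235,205,80),.01),("chamber",(405,190,80),.06)):
  for th in(140,160,180):
    m=(g[y:y+w,x:x+w]>th).astype(np.uint8); k,_=cv2.findContours(m,cv2.RETR_EXTERNAL,cv2.CHAIN_APPROX_NONE); k=max(k,key=cv2.contourArea)
    e=cv2.fitEllipse(k); q=np.array(e[0])+[x,y]; print(nm,th,q.round(2),np.round(np.array(e[1])/462.76*(.9578-z),4),atz(c,q,z).round(4))
# handle in both views
s=cam("side"); gs=s["color"].max(2)
def dark(gi,x,y,w,h,th):
    m=(gi[y:y+h,x:x+w]<th).astype(np.uint8);n,l,st,ce=cv2.connectedComponentsWithStats(m);i=1+np.argmax(st[1:,4]);ys,xs=np.nonzero(l==i);r=cv2.minAreaRect(np.c_[xs,ys].astype(np.float32));return (np.array(r[0])+[x,y]),r[1],r[2],st[i,4]
a=dark(T[0]["color"].max(2),250,225,40,35,100);b=dark(gs,345,190,40,40,100);print(a,b)
print(tri(ray(c,a[0]),ray(s,b[0])))
for n in T[0],: print("proj handle",proj(c,[.4528,.314,.041]))
```

```text
cover [[251.49, 235.85], [289.32, 226.92], [277.46, 264.39]] c [0.453  0.3137 0.01  ] ang [  72.73  -47.32 -167.88] mod120 [72.73 72.68 72.12] r [0.0455 0.0461 0.0457]
chamber [[440.17, 204.34], [469.64, 234.14], [429.44, 244.04]] c [ 0.4796 -0.0264  0.065 ] ang [  13.57 -106.52  133.31] mod120 [13.57 13.48 13.31] r [0.046  0.0462 0.0461]
cover 140 [272.62 242.44] [0.1161 0.1172] [0.4528 0.314  0.01  ]
cover 160 [272.63 242.44] [0.1147 0.1161] [0.4528 0.3139 0.01  ]
cover 180 [272.61 242.44] [0.1131 0.1141] [0.4528 0.314  0.01  ]
chamber 140 [446.12 227.14] [0.1125 0.1162] [ 0.4803 -0.0272  0.06  ]
chamber 160 [446.18 227.09] [0.1117 0.1147] [ 0.4804 -0.0273  0.06  ]
chamber 180 [446.29 227.14] [0.11   0.1131] [ 0.4803 -0.0275  0.06  ]
(array([271.59554291, 243.17515945]), (29.006698608398438, 6.207658290863037), 16.389541625976562, np.int32(165)) (array([364.5, 206. ]), (32.0, 39.0), 90.0, np.int32(568))
(array([0.45100231, 0.31368511, 0.0410351 ]), [np.float64(0.0009331658711361692), np.float64(0.000933165871136252)])
proj handle [271.04271575 242.52729857]
```

>>> {"name": "arm_command", "arguments": {
  "series": [
    [-0.04, -0.012, 0, -0.14],
    [-0.08, -0.024, 0, -0.28],
    [-0.12, -0.036, 0, -0.42],
    [-0.16, -0.048, 0, -0.56],
    [-0.2, -0.06, 0, -0.7]
  ],
  "hand": 0.0854,
  "grip_force": 40
}}

```text
time: 1.3
ee_pos: [0.3674, 0.3809, 0.1951]
tcp_rot: [180.0, 0.0, -161.1]
wrist_force: [-0.1, 1.1, 0.3]
opening: 0.0854
grasp_force: 0.0
```

```bash
cat >> h.py <<'E'
def go(x,y,z,yaw):
    o=bot.get_obs(); e=o["tcp_rot"]; M=R.from_euler('xyz',e,degrees=True).as_matrix()
    s=M.T@(np.array([x,y,z])-o["ee_pos"]); t=-((yaw-e[2]+180)%360-180)
    print("t",round(o["time"],2),"q",np.round(o["q"],1),"pos",o["ee_pos"].round(4),"rot",e.round(2),"F",o["wrist_force"].round(2),"tau",o["torque"].round(3),"open",round(o["opening"],4),"gf",round(o["grasp_force"],1))
    print("shift",s.round(4),"turn",round(np.radians(t),4))
E
python3 -c "
from h import *
go(.4528,.3139,.13,-107.4)"
```

```text
t 1.3 q [46.   2.1  7.1 94.9  0.  27.2] pos [0.3674 0.3809 0.1951] rot [ 1.7999e+02  2.0000e-02 -1.6114e+02] F [-0.13  1.12  0.31] tau [ 0.07   0.016 -0.039] open 0.0854 gf 0.0
shift [-0.0592 -0.091   0.0651] turn -0.9379
```

>>> {"name": "arm_command", "arguments": {
  "series": [
    [-0.012, -0.018, 0.013, -0.14],
    [-0.024, -0.036, 0.026, -0.28],
    [-0.036, -0.054, 0.039, -0.42],
    [-0.048, -0.072, 0.052, -0.56],
    [-0.059, -0.091, 0.065, -0.7]
  ]
}}

```text
time: 1.8
ee_pos: [0.4518, 0.3139, 0.1295]
tcp_rot: [-180.0, 0.0, -121.0]
wrist_force: [0.1, 0.9, 0.0]
opening: 0.0853
grasp_force: 0.0
```

>>> {"name": "arm_command", "arguments": {
  "series": [
    [0, 0, 0, -0.12],
    [0, 0, 0, -0.238],
    [0, 0, 0, -0.238],
    [0, 0, 0, -0.238],
    [0, 0, 0, -0.238]
  ]
}}

```text
time: 2.3
ee_pos: [0.4511, 0.3146, 0.1301]
tcp_rot: [-180.0, 0.0, -107.9]
wrist_force: [-1.5, 0.7, -0.2]
opening: 0.0852
grasp_force: 0.0
```

```bash
python3 -c "
from h import *
go(.4528,.3139,.022,-107.4)
c=cam('top');cv2.imwrite('pics/a.png',cv2.resize(c['color'][150:300,200:360],None,fx=4,fy=4,interpolation=cv2.INTER_CUBIC))"
```

```text
t 2.3 q [ 34.9   4.1   2.   87.8  -0.  -37.2] pos [0.4511 0.3146 0.1301] rot [-1.7999e+02  1.0000e-02 -1.0788e+02] F [-1.48  0.69 -0.17] tau [-0.005  0.017 -0.034] open 0.0852 gf 0.0
shift [ 0.0002 -0.0019  0.1081] turn -0.0083
```

>>> {"name": "arm_command", "arguments": {
  "series": [
    [0, -0.0015, 0.03, -0.008],
    [0, -0.0015, 0.06, -0.008],
    [0, -0.0015, 0.085, -0.008],
    [0, -0.0015, 0.098, -0.008],
    [0, -0.0015, 0.108, -0.008]
  ]
}}

```text
time: 2.85
ee_pos: [0.4523, 0.314, 0.0214]
tcp_rot: [180.0, -0.0, -107.3]
wrist_force: [0.1, -0.6, -0.1]
opening: 0.085
grasp_force: 0.0
```

>>> {"name": "arm_command", "arguments": {
  "series": [
    [0, 0, 0, 0],
    [0, 0, 0, 0],
    [0, 0, 0, 0],
    [0, 0, 0, 0],
    [0, 0, 0, 0]
  ],
  "hand": 0.0,
  "grip_force": 30
}}

```text
time: 3.35
ee_pos: [0.4529, 0.3142, 0.0226]
tcp_rot: [-180.0, 0.0, -107.3]
wrist_force: [-0.8, -0.4, -0.2]
opening: 0.0122
grasp_force: 0.0
```

>>> {"name": "arm_command", "arguments": {
  "series": [
    [0, 0, 0, 0],
    [0, 0, 0, 0],
    [0, 0, 0, 0],
    [0, 0, 0, 0],
    [0, 0, 0, 0]
  ]
}}

```text
time: 3.85
ee_pos: [0.4525, 0.314, 0.022]
tcp_rot: [180.0, -0.0, -107.3]
wrist_force: [0.6, 0.2, -0.4]
opening: -0.0002
grasp_force: 0.0
```

```bash
python3 -c "
from h import *
go(.4528,.3139,.16,-107.4)"
```

```text
t 3.85 q [ 34.8   5.3  -8.7  76.    0.  -38. ] pos [0.4525 0.314  0.022 ] rot [ 180.     -0.   -107.28] F [ 0.61  0.17 -0.42] tau [-0.015  0.     0.003] open -0.0002 gf 0.0
shift [ 0.     -0.0003 -0.138 ] turn 0.0021
```

```bash
python3 -c "
from h import *
c=cam('top');s=cam('side')
cv2.imwrite('pics/b.png',np.hstack([cv2.resize(c['color'][190:290,220:320],(400,400),interpolation=cv2.INTER_CUBIC),cv2.resize(s['color'][130:250,290:410],(400,400),interpolation=cv2.INTER_CUBIC)]))
print(proj(c,[.4525,.314,.022]),proj(s,[.4525,.314,.022]))"
```

```text
[272.00862234 242.62227506] [363.37424387 211.88851114]
```

View pics/b.png

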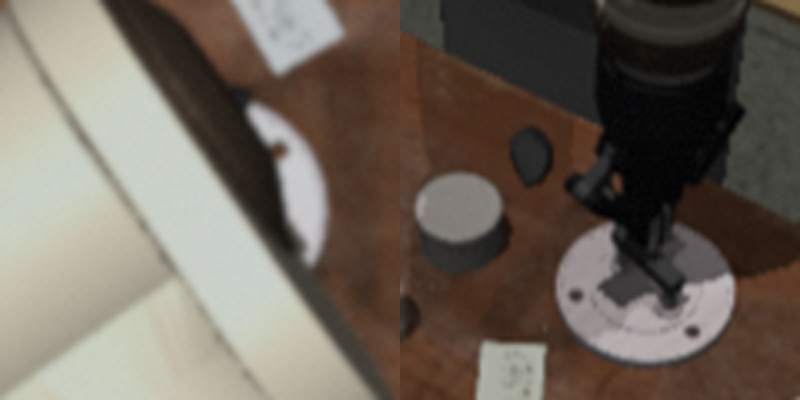

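The top crop shows the arm covering the cover. The side crop shows the fingers closed at about (363,203), with the bar still in its old place, so the grasp missed. I'll zoom in to see why.

```bash
python3 -c "
from h import *
s=cam('side');x,y,w=335,160,60
im=cv2.resize(s['color'][y:y+w,x:x+w],(600,600),interpolation=cv2.INTER_CUBIC); im=cv2.convertScaleAbs(im,alpha=2.2,beta=20)
for z,col in((.022,(0,0,255)),(.041,(0,255,0)),(.06,(255,0,0)),(.08,(255,255,0))):
    p=proj(s,[.4525,.314,z]);q=((p-[x,y])*10+5).astype(int);cv2.circle(im,tuple(q.tolist()),4,col,-1);print(z,p)
cv2.imwrite('pics/c.png',im)"
```

```text
0.022 [363.37424387 211.88851114]
0.041 [363.8279767  206.55775916]
0.06 [364.29514485 201.0691601 ]
0.08 [364.80208179 195.11333105]
```

View pics/c.png

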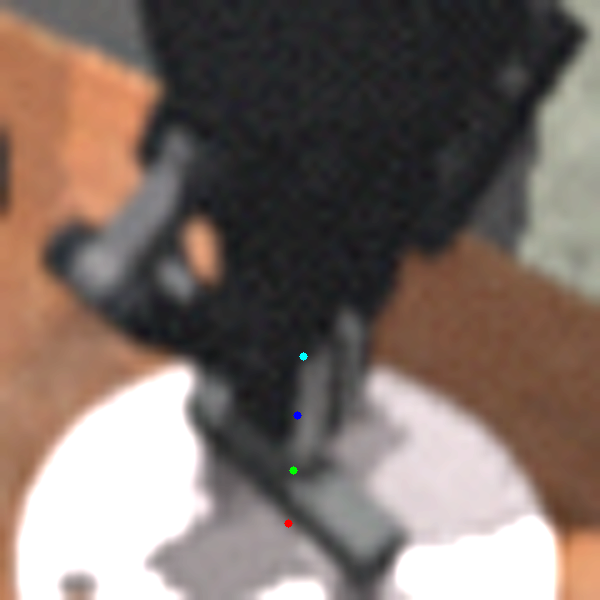

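The closing axis runs square to the bar, at about (300,465) in the crop. The two pads straddle or end at the bar. The opening reads 0, so I'll test with a small lift.

>>> {"name": "arm_command", "arguments": {
  "series": [
    [0, 0, -0.005, 0],
    [0, 0, -0.01, 0],
    [0, 0, -0.015, 0],
    [0, 0, -0.02, 0],
    [0, 0, -0.02, 0]
  ]
}}

```text
time: 4.5
ee_pos: [0.453, 0.3144, 0.0431]
tcp_rot: [-179.9, 0.1, -107.3]
wrist_force: [0.3, 0.9, 0.2]
opening: 0.0003
grasp_force: 0.0
```

```bash
python3 -c "
from h import *
go(.4528,.3139,.16,-107.4)
s=cam('side');x,y,w=325,150,80
im=cv2.resize(s['color'][y:y+w,x:x+w],(600,600),interpolation=cv2.INTER_CUBIC); im=cv2.convertScaleAbs(im,alpha=2.2,beta=20)
cv2.imwrite('pics/d.png',im)"
```

```text
t 4.5 q [ 34.8   4.8  -6.9  78.2  -0.  -38. ] pos [0.453  0.3144 0.0431] rot [-1.7995e+02  7.0000e-02 -1.0728e+02] F [0.29 0.93 0.23] tau [ 0.016 -0.018  0.038] open 0.0003 gf 0.0
shift [ 4.000e-04 -1.000e-04 -1.169e-01] turn 0.0021
```

View pics/d.png

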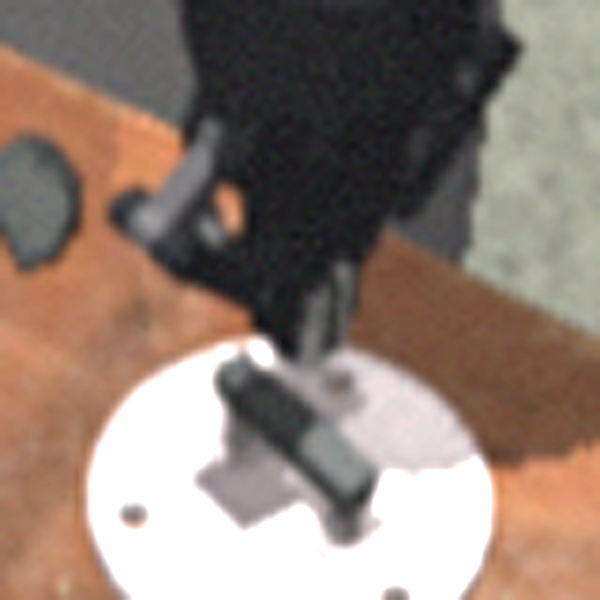

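The finger tips are visible at about (366,198). The reported pose puts them at about (364,206), so the real tips sit roughly 25 mm higher than stated. That explains the fingers closing above the bar. I'll raise, open, and look from the side before going lower.

>>> {"name": "arm_command", "arguments": {
  "series": [
    [0, 0, -0.02, 0],
    [0, 0, -0.04, 0],
    [0, 0, -0.05, 0],
    [0, 0, -0.05, 0],
    [0, 0, -0.05, 0]
  ]
}}

```text
time: 5.05
ee_pos: [0.4524, 0.3139, 0.0912]
tcp_rot: [180.0, -0.0, -107.3]
wrist_force: [0.1, -0.2, 0.5]
opening: -0.0002
grasp_force: 0.0
```

```bash
python3 -c "
from h import *
go(.4528,.3139,.008,-107.4)
s=cam('side')
P=bot.get_obs()['ee_pos']
print('ray d: at z .043 ->',atz(s,(366.3,197.6),.043),' z at xy:',[ (z,proj(s,[.453,.3142,z]).round(1).tolist()) for z in(.063,.068,.073)])
x,y,w=325,130,80
im=cv2.resize(s['color'][y:y+w,x:x+w],(600,600),interpolation=cv2.INTER_CUBIC); im=cv2.convertScaleAbs(im,alpha=2.2,beta=20)
for dz,col in((0,(0,0,255)),(.013,(0,255,0)),(.026,(255,0,0))):
    p=proj(s,P+[0,0,dz]);q=((p-[x,y])*7.5+4).astype(int);cv2.circle(im,tuple(q.tolist()),3,col,-1);print(p)
cv2.imwrite('pics/e.png',im)"
```

```text
t 5.05 q [ 34.8   4.3  -2.1  83.6  -0.  -38. ] pos [0.4524 0.3139 0.0912] rot [ 1.7998e+02 -3.0000e-02 -1.0728e+02] F [ 0.12 -0.22  0.45] tau [-0.013 -0.034  0.037] open -0.0002 gf 0.0
shift [-0.0001 -0.0004  0.0832] turn 0.0021
ray d: at z .043 -> [0.42984619 0.30643555 0.043     ]  z at xy: [(0.063, [364.3, 200.4]), (0.068, [364.5, 198.9]), (0.073, [364.6, 197.4])]
[365.08387681 191.65497038]
[365.42791984 187.61137809]
[365.77925455 183.48208546]
```

View pics/e.png

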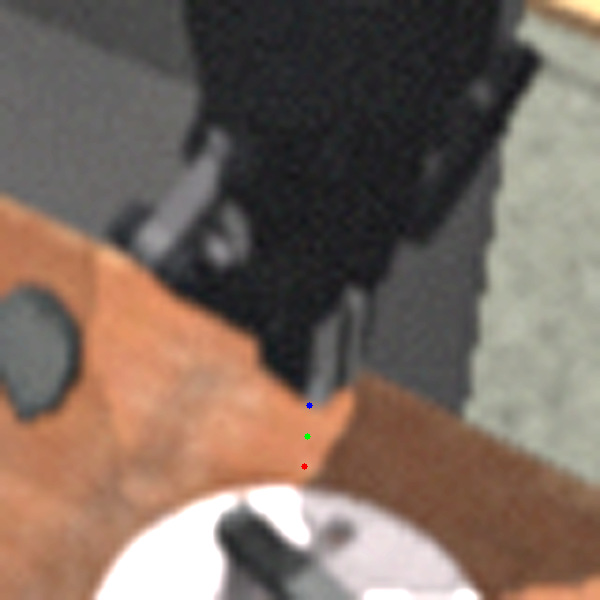

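The closed tips sit at about (318,400) in the crop, next to the +26 mm dot, so the fingers really end about 26 mm above the reported TCP. I'll open and descend in steps, watching the force.

>>> {"name": "arm_command", "arguments": {
  "series": [
    [0, 0, 0, 0],
    [0, 0, 0, 0],
    [0, 0, 0, 0],
    [0, 0, 0, 0],
    [0, 0, 0, 0]
  ],
  "hand": 0.0854
}}

```text
time: 5.6
ee_pos: [0.4525, 0.314, 0.0919]
tcp_rot: [180.0, -0.0, -107.3]
wrist_force: [0.6, -0.1, 0.7]
opening: 0.0723
grasp_force: 0.0
```

>>> {"name": "arm_command", "arguments": {
  "series": [
    [0, 0, 0.03, 0],
    [0, 0, 0.055, 0],
    [0, 0, 0.072, 0],
    [0, 0, 0.08, 0],
    [0, 0, 0.083, 0]
  ]
}}

```text
time: 6.1
ee_pos: [0.4522, 0.3138, 0.0084]
tcp_rot: [180.0, -0.0, -107.3]
wrist_force: [-0.5, 0.0, 1.6]
opening: 0.0855
grasp_force: 0.0
```

>>> {"name": "arm_command", "arguments": {
  "series": [
    [0, 0, 0.002, 0],
    [0, 0, 0.004, 0],
    [0, 0, 0.006, 0],
    [0, 0, 0.008, 0],
    [0, 0, 0.008, 0]
  ]
}}

```text
time: 6.6
ee_pos: [0.4525, 0.314, 0.0009]
tcp_rot: [180.0, -0.0, -107.3]
wrist_force: [-0.6, 0.6, 0.0]
opening: 0.0854
grasp_force: 0.0
```

>>> {"name": "arm_command", "arguments": {
  "series": [
    [0, 0, 0, 0],
    [0, 0, 0, 0],
    [0, 0, 0, 0],
    [0, 0, 0, 0],
    [0, 0, 0, 0]
  ],
  "hand": 0.0,
  "grip_force": 30
}}

```text
time: 7.1
ee_pos: [0.4526, 0.3141, 0.0011]
tcp_rot: [-180.0, 0.0, -107.3]
wrist_force: [-6.9, 0.8, 10.6]
opening: 0.0135
grasp_force: 33.8
```

>>> {"name": "arm_command", "arguments": {
  "series": [
    [0, 0, 0, 0],
    [0, 0, 0, 0],
    [0, 0, 0, 0],
    [0, 0, 0, 0],
    [0, 0, 0, 0]
  ]
}}

```text
time: 7.6
ee_pos: [0.4527, 0.3141, 0.0012]
tcp_rot: [-180.0, 0.0, -107.3]
wrist_force: [0.5, -0.3, 2.7]
opening: 0.0132
grasp_force: 32.3
```

>>> {"name": "arm_command", "arguments": {
  "series": [
    [0, 0, -0.005, 0],
    [0, 0, -0.02, 0],
    [0, 0, -0.045, 0],
    [0, 0, -0.075, 0],
    [0, 0, -0.1, 0]
  ]
}}

```text
time: 8.1
ee_pos: [0.4525, 0.314, 0.1033]
tcp_rot: [-180.0, 0.0, -107.3]
wrist_force: [1.2, 0.1, -3.7]
opening: 0.013
grasp_force: 31.5
```

>>> {"name": "arm_command", "arguments": {
  "series": [
    [0, 0, -0.015, 0],
    [0, 0, -0.02, 0],
    [0, 0, -0.02, 0],
    [0, 0, -0.02, 0],
    [0, 0, -0.02, 0]
  ]
}}

```text
time: 8.6
ee_pos: [0.452, 0.3137, 0.1196]
tcp_rot: [179.9, -0.1, -107.3]
wrist_force: [0.0, 0.9, -3.3]
opening: 0.0133
grasp_force: 31.5
```

```bash
python3 -c "
from h import *
go(.4803,-.0275,.121,-166.5)
s=cam('side')
print(bot.mark_of('side','cover_handle'))
cv2.imwrite('pics/f.png',s['color'])
g=s['color'].min(2)[90:260,290:440]
m=(g>110).astype(np.uint8);k,_=cv2.findContours(m,cv2.RETR_EXTERNAL,cv2.CHAIN_APPROX_NONE);k=max(k,key=cv2.contourArea);x,y,w,h=cv2.boundingRect(k);print(x+290,y+90,w,h,cv2.contourArea(k))"
```

```text
t 8.6 q [ 34.8   4.3   1.   86.8  -0.  -38. ] pos [0.452  0.3137 0.1196] rot [ 1.7992e+02 -1.0000e-01 -1.0728e+02] F [ 0.03  0.9  -3.31] tau [ 0.01  -0.019 -0.018] open 0.0133 gf 31.5
shift [ 0.3174 -0.1284 -0.001 ] turn 1.0336
[{'location': [421.1, 260.9], 'confidence': 0.74}, {'location': [364.7, 169.2], 'confidence': 0.65}]
338 163 58 41 1065.5
```

View pics/f.png

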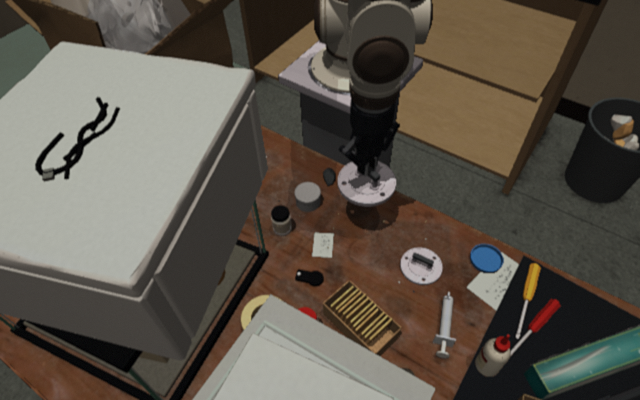

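The cover hangs level in the gripper at about (367,183), and the bystanders haven't moved. I'll turn it in place and measure how far its centre sits off the tool axis.

```bash
cat >> h.py <<'E'
from scipy.optimize import least_squares
def disc(c,X0,zt,th=70,r=.058,tag=None):
    """centre (x,y) of disc with top plane at zt, by fitting hull points back-projected to the plane"""
    u,v=np.round(proj(c,[X0[0],X0[1],zt])).astype(int); w=45
    g=c["color"][v-w:v+w,u-w:u+w].min(2); m=(g>th).astype(np.uint8)
    n,l,st,ce=cv2.connectedComponentsWithStats(m); i=1+np.argmax(st[1:,4]); k,_=cv2.findContours((l==i).astype(np.uint8),cv2.RETR_EXTERNAL,cv2.CHAIN_APPROX_NONE)
    k=max(k,key=cv2.contourArea)[:,0]+[u-w,v-w]
    P=np.array([atz(c,p,zt)[:2] for p in k]); 
    f=lambda q:np.hypot(*(P-q[:2]).T)-q[2]
    s=least_squares(f,[*X0[:2],r],loss='soft_l1',f_scale=.001); return s.x.round(4),len(P),round(float(np.median(abs(s.fun))),4)
E
python3 -c "
from h import *
s=cam('side');o=bot.get_obs();p=o['ee_pos'];z=p[2]-.001+.01
for th in(60,75,90,110):print(th,disc(s,p,z,th))
print(p)"
```

```text
60 (array([0.4242, 0.3315, 0.063 ]), 337, 0.017)
75 (array([0.4551, 0.3164, 0.0563]), 203, 0.0026)
90 (array([0.46  , 0.3176, 0.0515]), 180, 0.0077)
110 (array([0.4589, 0.3168, 0.0517]), 182, 0.0066)
[0.45223408 0.31379636 0.12019909]
```

>>> {"name": "arm_command", "arguments": {
  "series": [
    [0, 0, 0, 0.12],
    [0, 0, 0, 0.24],
    [0, 0, 0, 0.36],
    [0, 0, 0, 0.48],
    [0, 0, 0, 0.6]
  ]
}}

```text
time: 9.25
ee_pos: [0.4524, 0.3139, 0.1206]
tcp_rot: [180.0, -0.0, -141.9]
wrist_force: [-0.5, -0.4, -3.1]
opening: 0.0127
grasp_force: 31.5
```

>>> {"name": "arm_command", "arguments": {
  "series": [
    [0, 0, 0, 0.12],
    [0, 0, 0, 0.24],
    [0, 0, 0, 0.36],
    [0, 0, 0, 0.434],
    [0, 0, 0, 0.434]
  ]
}}

```text
time: 9.75
ee_pos: [0.4524, 0.3139, 0.1207]
tcp_rot: [-180.0, -0.0, -166.6]
wrist_force: [-0.3, -1.2, -3.2]
opening: 0.0128
grasp_force: 31.5
```

```bash
python3 -c "
from h import *
s=cam('side');o=bot.get_obs();p=o['ee_pos'];z=p[2]-.001+.01
for th in(60,75,90,110):print(th,disc(s,p,z,th))
go(.4803,-.0275,.121,-166.5)"
```

```text
60 (array([0.4299, 0.336 , 0.0612]), 304, 0.0163)
75 (array([0.4611, 0.3172, 0.0525]), 190, 0.007)
90 (array([0.4673, 0.3176, 0.0468]), 166, 0.008)
110 (array([0.4662, 0.3181, 0.0465]), 152, 0.0086)
t 9.8 q [34.8  4.2  1.  86.9 -0.  21.2] pos [0.4524 0.314  0.1207] rot [-1.7999e+02 -2.0000e-02 -1.6642e+02] F [ 0.79  0.6  -3.63] tau [-0.015 -0.017  0.041] open 0.0131 gf 31.5
shift [ 5.310e-02 -3.385e-01 -2.000e-04] turn 0.0013
```

>>> {"name": "arm_command", "arguments": {
  "series": [
    [0.006, -0.04, 0, 0],
    [0.012, -0.08, 0, 0],
    [0.019, -0.12, 0, 0],
    [0.025, -0.16, 0, 0],
    [0.031, -0.2, 0, 0]
  ]
}}

```text
time: 10.3
ee_pos: [0.4688, 0.1108, 0.121]
tcp_rot: [-180.0, 0.0, -166.4]
wrist_force: [0.3, -0.1, -3.2]
opening: 0.0133
grasp_force: 31.4
```

>>> {"name": "arm_command", "arguments": {
  "series": [
    [0.006, -0.04, 0, 0],
    [0.012, -0.08, 0, 0],
    [0.018, -0.115, 0, 0],
    [0.022, -0.1385, 0, 0],
    [0.022, -0.1385, 0, 0]
  ]
}}

```text
time: 10.8
ee_pos: [0.4798, -0.0301, 0.1209]
tcp_rot: [-180.0, -0.0, -166.6]
wrist_force: [0.2, 0.5, -2.6]
opening: 0.0129
grasp_force: 31.5
```

```bash
python3 -c "
from h import *
go(.4803,-.0275,.085,-166.5)
c=cam('top');s=cam('side');cv2.imwrite('pics/top1.png',c['color']);cv2.imwrite('pics/side1.png',s['color'])
a=cv2.resize(c['color'][160:280,385:505],(600,600),interpolation=cv2.INTER_CUBIC)
cv2.imwrite('pics/g.png',cv2.convertScaleAbs(a,alpha=1.4))"
```

```text
t 10.8 q [ -3.6  -5.4  -8.4  86.9  -0.  -17. ] pos [ 0.4798 -0.0301  0.1209] rot [-1.7996e+02 -1.0000e-02 -1.6657e+02] F [ 0.21  0.5  -2.61] tau [0.071 0.025 0.063] open 0.0129 gf 31.5
shift [-0.0011  0.0024  0.0359] turn -0.0013
```

View pics/g.png

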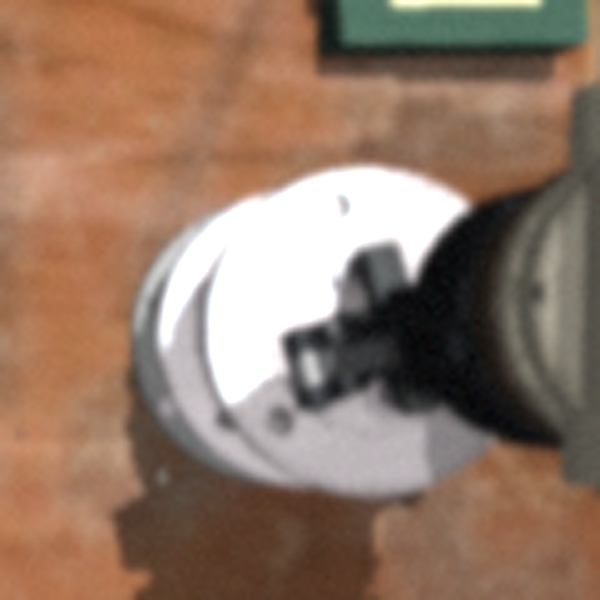

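The top crop shows the held cover centred near (369,331), offset from the chamber mostly by parallax. Two of its holes are visible, at (343,205) and (280,418). I'll fit the cover's centre and yaw from these.

```bash
python3 -c "
from h import *
c=cam('top');o=bot.get_obs();p=o['ee_pos'];zt=p[2]+.009
g=cv2.GaussianBlur(c['color'],(0,0),.7).min(2).astype(float)
H=np.array([atz(c,q,zt)[:2] for q in((453.2,200.6),(440.6,243.2))]);print('holes',H.round(4),'dist',np.linalg.norm(H[0]-H[1]).round(4))
d=H[1]-H[0];m=H.mean(0);n=np.array([-d[1],d[0]])/np.linalg.norm(d)
for sg in(1,-1):
  ctr=m+sg*n*.023; print('ctr',ctr.round(4),'ang',np.degrees(np.arctan2(*(H-ctr)[:,[1,0]].T)).round(2)%120)
# edge points: crop coords on clear disc outline
def edges(c0,zt):
  from scipy.ndimage import map_coordinates as mc
  E=[]
  for a in np.r_[np.arange(-20,60,4),np.arange(170,215,4)]:
    t=np.radians(a); rr=np.arange(.052,.064,.0002)
    uv=np.array([proj(c,[c0[0]+r*np.cos(t),c0[1]+r*np.sin(t),zt]) for r in rr]); v=mc(g,[uv[:,1],uv[:,0]],order=1); gr=np.gradient(v); i=np.argmin(gr)
    if gr[i]<-1: E.append([a,rr[i],c0[0]+rr[i]*np.cos(t),c0[1]+rr[i]*np.sin(t)])
  return np.array(E)
c0=np.array([.478,-.03])
for _ in range(4):
  E=edges(c0,zt); s=least_squares(lambda q:np.hypot(*(E[:,2:]-q[:2]).T)-.058,c0,loss='soft_l1',f_scale=.0005); c0=s.x
print('edge ctr',c0.round(4),len(E),np.abs(s.fun).mean().round(4)); print('tcp',p)
print(np.c_[E[:,0],s.fun*1e3].round(1).tolist())
"
```

```text
holes [[ 0.526  -0.022 ]
 [ 0.45    0.0027]] dist 0.0799
ctr [ 0.4809 -0.0315] ang [11.9  12.07]
ctr [0.4951 0.0122] ang [72.07 71.9 ]
edge ctr [ 0.4806 -0.024 ] 32 0.0015
tcp [ 0.47980519 -0.02725794  0.12092228]
[[-20.0, 1.2], [-16.0, 1.8], [-12.0, 0.8], [-8.0, 1.4], [-4.0, 1.6], [0.0, 0.7], [4.0, 0.9], [8.0, 0.1], [12.0, 0.3], [16.0, 0.0], [20.0, -0.6], [24.0, -0.8], [28.0, -1.0], [32.0, -0.6], [36.0, 1.5], [40.0, 2.9], [44.0, 4.1], [48.0, 5.9], [52.0, 5.8], [56.0, 5.8], [170.0, 0.0], [174.0, 0.6], [178.0, 0.5], [182.0, 0.5], [186.0, 0.9], [190.0, 1.5], [194.0, 1.1], [198.0, 2.0], [202.0, 0.2], [206.0, 0.2], [210.0, 1.8], [214.0, 0.9]]
```

>>> {"name": "arm_command", "arguments": {
  "series": [
    [0, 0, 0.012, 0],
    [0, 0, 0.025, 0],
    [0, 0, 0.036, 0],
    [0, 0, 0.036, 0],
    [0, 0, 0.036, 0]
  ]
}}

```text
time: 11.45
ee_pos: [0.4796, -0.0273, 0.0846]
tcp_rot: [180.0, -0.0, -166.5]
wrist_force: [0.6, 0.3, -3.5]
opening: 0.013
grasp_force: 31.4
```

```bash
cat > fit.py <<'E'
from h import *
from scipy.ndimage import map_coordinates as mc
def fit(view=None):
  T=[cam('top') for _ in range(3)];c=T[-1];o=bot.get_obs();p=o['ee_pos'];zt=p[2]+.009
  g=np.mean([t['color'].astype(float) for t in T],0).min(2)
  c0=np.array(p[:2])
  for _ in range(5):
    E=[]
    for a in np.r_[np.arange(-25,29,3),np.arange(165,200,3)]:
      t=np.radians(a); rr=np.arange(.052,.064,.0002)
      uv=np.array([proj(c,[c0[0]+r*np.cos(t),c0[1]+r*np.sin(t),zt]) for r in rr]); v=mc(g,[uv[:,1],uv[:,0]],order=1); gr=np.gradient(v); i=np.argmin(gr)
      if gr[i]<-1: E.append([c0[0]+rr[i]*np.cos(t),c0[1]+rr[i]*np.sin(t)])
    E=np.array(E); s=least_squares(lambda q:np.hypot(*(E-q[:2]).T)-.058,c0,loss='soft_l1',f_scale=.0005); c0=s.x
  print('edge ctr',c0.round(4),len(E),'res',np.abs(s.fun).mean().round(4),'tcp',p.round(4),o['tcp_rot'].round(2))
  if view:
    u,v=proj(c,[*c0,zt]); x,y=int(u)-40,int(v)-40
    a=cv2.resize(g[y:y+80,x:x+80],(560,560),interpolation=cv2.INTER_CUBIC).clip(0,255)
    print('crop',x,y,'x7'); cv2.imwrite(view,a.astype(np.uint8))
  return c,g,c0,zt
E
python3 -c "
from fit import *
fit('pics/k.png')"
```

```text
edge ctr [ 0.4813 -0.0266] 30 res 0.0009 tcp [ 0.4802 -0.0275  0.0855] [-1.7999e+02  4.0000e-02 -1.6652e+02]
crop 410 186 x7
```

View pics/k.png

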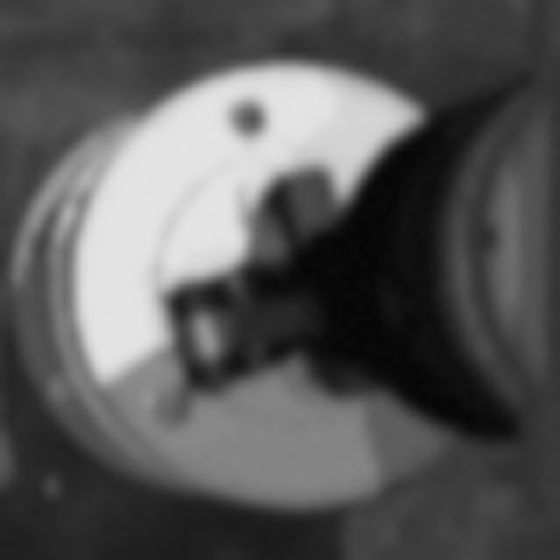

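The crop shows the cover nearly over the chamber, with one hole clear at (247,117), which is image (444.9,202.3). I'll check its angle.

```bash
python3 -c "
from fit import *
c,g,c0,zt=fit()
x0,y0,r=445,202,4
w=g[y0-r:y0+r+1,x0-r:x0+r+1]; d=np.clip(np.median(w)*.9-w,0,None);yy,xx=np.mgrid[y0-r:y0+r+1,x0-r:x0+r+1];b=np.array([(d*xx).sum(),(d*yy).sum()])/d.sum()
h=atz(c,b,zt)[:2];print(b,h.round(4))
for cc in(c0,[.4803,-.0275]):
  v=h-cc;print(np.degrees(np.arctan2(v[1],v[0])).round(2),np.linalg.norm(v).round(4))
t=np.radians(13.45);print('expected',.4803+.046*np.cos(t),-.0273+.046*np.sin(t))
"
```

```text
edge ctr [ 0.4819 -0.0279] 30 res 0.0008 tcp [ 0.4801 -0.0275  0.0854] [-1.7999e+02  4.0000e-02 -1.6653e+02]
[445.35496503 202.22741259] [ 0.526  -0.0176]
13.13 0.0453
12.17 0.0468
expected 0.5250383704030703 -0.01660055077690055
```

>>> {"name": "arm_command", "arguments": {
  "series": [
    [0.0009, 0.0007, 0.002, 0],
    [0.0009, 0.0007, 0.004, 0],
    [0.0009, 0.0007, 0.006, 0],
    [0.0009, 0.0007, 0.006, 0],
    [0.0009, 0.0007, 0.006, 0]
  ]
}}

```text
time: 12.25
ee_pos: [0.4788, -0.0271, 0.0789]
tcp_rot: [180.0, -0.0, -166.5]
wrist_force: [0.2, 0.0, -3.7]
opening: 0.0128
grasp_force: 31.5
```

>>> {"name": "arm_command", "arguments": {
  "series": [
    [0, 0, 0.0005, 0],
    [0, 0, 0.001, 0],
    [0, 0, 0.0015, 0],
    [0, 0, 0.002, 0],
    [0, 0, 0.002, 0]
  ]
}}

```text
time: 12.75
ee_pos: [0.4788, -0.027, 0.0769]
tcp_rot: [180.0, -0.0, -166.5]
wrist_force: [0.4, -0.3, -2.6]
opening: 0.0129
grasp_force: 31.5
```

>>> {"name": "arm_command", "arguments": {
  "series": [
    [0, 0, 0.0005, 0],
    [0, 0, 0.001, 0],
    [0, 0, 0.0015, 0],
    [0, 0, 0.002, 0],
    [0, 0, 0.002, 0]
  ]
}}

```text
time: 13.25
ee_pos: [0.4788, -0.027, 0.0749]
tcp_rot: [180.0, -0.0, -166.5]
wrist_force: [-0.3, -0.1, -3.2]
opening: 0.013
grasp_force: 31.4
```

>>> {"name": "arm_command", "arguments": {
  "series": [
    [0, 0, 0.0005, 0],
    [0, 0, 0.001, 0],
    [0, 0, 0.0015, 0],
    [0, 0, 0.002, 0],
    [0, 0, 0.002, 0]
  ]
}}

```text
time: 13.75
ee_pos: [0.4788, -0.027, 0.0729]
tcp_rot: [180.0, -0.0, -166.5]
wrist_force: [-0.1, 0.5, -3.5]
opening: 0.0127
grasp_force: 31.4
```

>>> {"name": "arm_command", "arguments": {
  "series": [
    [0, 0, 0.0005, 0],
    [0, 0, 0.001, 0],
    [0, 0, 0.0015, 0],
    [0, 0, 0.002, 0],
    [0, 0, 0.002, 0]
  ]
}}

```text
time: 14.25
ee_pos: [0.4788, -0.027, 0.0709]
tcp_rot: [180.0, -0.0, -166.5]
wrist_force: [-0.8, 0.7, -3.8]
opening: 0.0127
grasp_force: 31.4
```

>>> {"name": "arm_command", "arguments": {
  "series": [
    [0, 0, 0.0005, 0],
    [0, 0, 0.001, 0],
    [0, 0, 0.0015, 0],
    [0, 0, 0.002, 0],
    [0, 0, 0.002, 0]
  ]
}}

```text
time: 14.75
ee_pos: [0.4788, -0.027, 0.0689]
tcp_rot: [-180.0, -0.0, -166.5]
wrist_force: [-0.2, -0.5, -3.1]
opening: 0.0129
grasp_force: 31.4
```

>>> {"name": "arm_command", "arguments": {
  "series": [
    [0, 0, 0.0005, 0],
    [0, 0, 0.001, 0],
    [0, 0, 0.0015, 0],
    [0, 0, 0.002, 0],
    [0, 0, 0.002, 0]
  ]
}}

```text
time: 15.25
ee_pos: [0.4788, -0.027, 0.0669]
tcp_rot: [180.0, -0.0, -166.5]
wrist_force: [0.0, -0.5, -3.4]
opening: 0.013
grasp_force: 31.4
```

>>> {"name": "arm_command", "arguments": {
  "series": [
    [0, 0, 0.0005, 0],
    [0, 0, 0.001, 0],
    [0, 0, 0.0015, 0],
    [0, 0, 0.002, 0],
    [0, 0, 0.002, 0]
  ]
}}

```text
time: 15.75
ee_pos: [0.4788, -0.027, 0.0649]
tcp_rot: [180.0, -0.0, -166.5]
wrist_force: [0.1, 0.6, -4.0]
opening: 0.013
grasp_force: 31.4
```

>>> {"name": "arm_command", "arguments": {
  "series": [
    [0, 0, 0.0005, 0],
    [0, 0, 0.001, 0],
    [0, 0, 0.0015, 0],
    [0, 0, 0.002, 0],
    [0, 0, 0.002, 0]
  ]
}}

```text
time: 16.25
ee_pos: [0.4788, -0.027, 0.0629]
tcp_rot: [180.0, -0.0, -166.5]
wrist_force: [0.4, 0.9, -2.8]
opening: 0.0129
grasp_force: 31.4
```

>>> {"name": "arm_command", "arguments": {
  "series": [
    [0, 0, 0.0003, 0],
    [0, 0, 0.0006, 0],
    [0, 0, 0.001, 0],
    [0, 0, 0.001, 0],
    [0, 0, 0.001, 0]
  ]
}}

```text
time: 16.75
ee_pos: [0.4788, -0.027, 0.062]
tcp_rot: [-180.0, -0.0, -166.5]
wrist_force: [-1.3, -0.4, -3.6]
opening: 0.013
grasp_force: 31.5
```

>>> {"name": "arm_command", "arguments": {
  "series": [
    [0, 0, 0.0003, 0],
    [0, 0, 0.0006, 0],
    [0, 0, 0.001, 0],
    [0, 0, 0.001, 0],
    [0, 0, 0.001, 0]
  ]
}}

```text
time: 17.25
ee_pos: [0.4789, -0.0268, 0.0613]
tcp_rot: [180.0, 0.0, -166.5]
wrist_force: [-0.9, 1.4, 1.8]
opening: 0.0127
grasp_force: 32.0
```

>>> {"name": "arm_command", "arguments": {
  "series": [
    [0, 0, 0, 0],
    [0, 0, 0, 0],
    [0, 0, 0, 0],
    [0, 0, 0, 0],
    [0, 0, 0, 0]
  ],
  "hand": 0.05
}}

```text
time: 17.75
ee_pos: [0.4789, -0.0271, 0.061]
tcp_rot: [-180.0, 0.0, -166.5]
wrist_force: [-0.0, -0.4, 0.3]
opening: 0.0498
grasp_force: 0.0
```

>>> {"name": "arm_command", "arguments": {
  "series": [
    [0, 0, -0.005, 0],
    [0, 0, -0.02, 0],
    [0, 0, -0.04, 0],
    [0, 0, -0.07, 0],
    [0, 0, -0.1, 0]
  ]
}}

```text
time: 18.25
ee_pos: [0.4787, -0.027, 0.1632]
tcp_rot: [-180.0, 0.0, -166.5]
wrist_force: [0.0, 0.5, 0.4]
opening: 0.0499
grasp_force: 0.0
```

>>> {"name": "arm_command", "arguments": {
  "series": [
    [0, 0.05, -0.01, 0],
    [0, 0.1, -0.01, 0],
    [0, 0.15, -0.01, 0],
    [0, 0.2, -0.01, 0],
    [0, 0.25, -0.01, 0]
  ]
}}

```text
time: 18.75
ee_pos: [0.4202, 0.217, 0.1726]
tcp_rot: [180.0, 0.1, -166.5]
wrist_force: [1.5, 0.4, 0.5]
opening: 0.0498
grasp_force: 0.0
```

>>> {"name": "arm_command", "arguments": {
  "series": [
    [0, 0, 0, 0],
    [0, 0, 0, 0],
    [0, 0, 0, 0],
    [0, 0, 0, 0],
    [0, 0, 0, 0]
  ]
}}

```text
time: 19.25
ee_pos: [0.4213, 0.2141, 0.1712]
tcp_rot: [-180.0, 0.0, -166.6]
wrist_force: [-0.9, -0.0, 0.6]
opening: 0.0501
grasp_force: 0.0
```

```bash
python3 -c "
from h import *
go(.48,-.027,.2,-166.5)
T=[cam('top') for _ in range(3)];c=T[0];g=np.mean([t['color'].astype(float) for t in T],0).min(2)
for t in('cover','cover_handle','chamber_rim','jar','tin','rock','loupe'):print(t,[(np.round(d['location'],1).tolist(),round(d['confidence'],2)) for d in bot.mark_of('top',t)][:3])
x,y,w=405,190,80
for th in(120,140,160):
  m=(g[y:y+w,x:x+w]>th).astype(np.uint8);k,_=cv2.findContours(m,cv2.RETR_EXTERNAL,cv2.CHAIN_APPROX_NONE);k=max(k,key=cv2.contourArea);e=cv2.fitEllipse(cv2.convexHull(k));q=np.array(e[0])+[x,y]
  print(th,q.round(2),np.round(np.array(e[1])/462.76*(.9578-.07),4),atz(c,q,.07).round(4))
print('exp px seated',proj(c,[.4803,-.0273,.07]).round(1),'if 16mm up',proj(c,[.4803,-.0273,.086]).round(1))
# stud/hole blobs at expected spots
for a in(13.45,133.45,-106.55):
  b=proj(c,[.4803+.046*np.cos(np.radians(a)),-.0273+.046*np.sin(np.radians(a)),.07]);u,v=np.round(b).astype(int);print(b.round(1));print(g[v-3:v+4,u-3:u+4].astype(int))
"
```

```text
t 19.25 q [26.9 -6.  -3.5 92.5 -0.  13.6] pos [0.4213 0.2141 0.1712] rot [-1.8000e+02  2.0000e-02 -1.6665e+02] F [-0.88 -0.02  0.6 ] tau [-0.04  -0.036 -0.008] open 0.0501 gf 0.0
shift [-0.0015 -0.2481 -0.0288] turn -0.0025
cover [([445.3, 228.1], 0.7), ([193.1, 222.8], 0.67)]
cover_handle [([190.7, 224.7], 0.97), ([452.9, 227.8], 0.75)]
chamber_rim []
jar [([337.7, 179.8], 0.86)]
tin [([447.5, 228.1], 0.37)]
rock []
loupe [([280.6, 150.1], 0.68)]
120 [447.69 227.31] [0.1163 0.1195] [ 0.4797 -0.0275  0.07  ]
140 [447.7  227.28] [0.1148 0.1178] [ 0.4798 -0.0275  0.07  ]
160 [447.7 227.3] [0.1131 0.1163] [ 0.4797 -0.0275  0.07  ]
exp px seated [447.6 227. ] if 16mm up [450.  226.8]
[441.4 203.8]
[[190 183 168 161 165 177 188]
 [187 165 138 132 147 163 177]
 [182 144 109 113 142 155 165]
 [178 134  92 101 134 146 157]
 [179 141 102 100 124 137 156]
 [186 164 136 130 142 151 170]
 [192 185 171 168 172 173 182]]
[430.6 243.7]
[[182 169 161 163 170 176 180]
 [168 136 130 143 152 166 179]
 [155 112 111 138 147 153 177]
 [152 106 101 130 139 144 175]
 [162 123 103 115 126 146 179]
 [180 155 130 125 139 164 186]
 [190 179 165 163 170 183 193]]
[470.8 233.7]
[[187 173 162 158 167 182 190]
 [176 147 123 127 146 166 184]
 [163 120  96 112 137 154 175]
 [159 111  85 104 127 144 168]
 [169 130 100  98 116 143 171]
 [183 163 138 126 135 160 180]
 [191 184 173 166 169 181 187]]
```

```bash
python3 -c "
from workcell import bot
print(bot.job_done())"
```

```text
the job is handed in; nothing more can be done
None
```

The larger cover is seated flat on the chamber rim with all three studs in their holes and the gripper clear of it. I handed the job in at about 19 s; my last look couldn't confirm the tin and rock positions, probably because the arm blocked the view.

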